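# Close up a sample carrier for transport

## Robot

A 7-joint arm with a two-finger parallel gripper is mounted at the origin on a cart in front of the work surface, level with it; the furniture and walls round the work are solid. World frame = base frame: x ahead of the robot, y to its left, z up, the work surface at z = 0. Lengths are in m, angles in rad, forces in N, time in s.
With the tool pointing down it reaches from about 0.35 to 0.9 m from the base axis. Payload 8.1 kg.
Tool frame: the origin (TCP) lies at the very end of the fingers, on their centre line; the grasp point (between the pads) lies 19 mm behind it (arm.tcp_to_grasp is the z of the grasp point in the tool frame, in m); z points along the fingers, y is the line along which they close (so a half turn about z gives the same grasp; the last joint's range is limited). The gripper opens to 92 mm and grips with 3 to 60 N. Pads are 19 mm wide; open, the fingers measure 130 mm over their backs; the gripper's body (75 mm by 190 mm) begins 47 mm behind the grasp point.
Start: joints at [1.047, 0.434, 0.025, 1.573, -0.012, 1.134, -0.075], TCP at [0.255, -0.571, 0.227] pointing down, gripper open.
Joint ranges: [-2.62, 2.62], [-0.44, 2.09], [-1.27, 1.32], [0.08, 2.57], [-1.32, 4.46], [0.12, 2], [-2.74, 2.74]. Speed limits (rad/s): [2.22, 2.22, 3.01, 3.01, 3.14, 3.14, 3.14].

## Interface

Orientations are given as a rotation vector (axis times angle).
In Python, from cell import readout, vision, sign_off, arm gives the robot as it stands. The module is installed in compiled form; this text tells all that it offers.
- The arm moves only by the shell command python3 -m creep 'ROWS' [FORCE]. ROWS is JSON, a list of rows, each a list of 5 numbers: the shift along the tool's x, y, z in units of 4 cm (1.0 is 4 cm), then the turn about the tool's z in units of 4 degrees (1.0 is 4 degrees), then the opening, from 0 (shut) to 1 (fully open). A call has 1 to 12 rows; each row shifts and turns the commanded pose from where the row before left it, along the tool's axes as they then stand; what a row does not reach is not made up. A row lasts 1/8 s, in which the tool goes at most 62.5 mm and 10.7 degrees, less where a joint would pass 70% of its speed; a pose out of reach is approached as far as the arm can. A call with a number of a shift or a turn outside -1 to 1 is refused whole. A call with a gripper value outside its range is refused whole. The fingers move at their own pace and stop on an object; FORCE is the grip in N (left out, the last holds). Time passes only in rows, so rows that do not move let the fingers close. It gives the time, the measured TCP pose, the force, the opening and the grip force at its end, in the units of the state.
- readout.observe(): the state, without advancing time (a new reading comes with each control period).
- vision.get_image(name): name is "scene" or "top" or "wrist"; returns a dict with "pixels" (480x640x3 uint8, blue, green, red), "z_map" (480x640 float32, m along the optical axis (not along the pixel's ray), 0 where there is no reading), "camera_matrix" (3x3 intrinsics, pixels), "position" and "rotation" of the camera in the world. Camera axes: x right, y up, looking along -z (the intrinsics and any distortion apply to the point x, -y, -z); pixel columns grow to the right and rows downward; lengths in m; the calibration is good to about 2 mm. A picture is of the moment at which its call begins.
- sign_off(): hands the job in; it is judged then, once.
The state is a dict: "clock": time; "joints": joint angles; "dq": joint speeds; "joint_efforts": joint torques, N m; "position": TCP position; "ee_rot": TCP orientation; "force": force on the tool from outside, world axes, zero at the start; "ft_torque": the same for the moment, N m; "width": opening from 0.0 (shut) to 1.0 (fully open); "gripper_force": force on a finger pad.
Only numpy, scipy, OpenCV 4.12 (cv2) and the standard library are available. Lean on these libraries where they do the work, as an engineer would, in place of code of your own. Each camera call takes 0.05 s, during which the arm holds its last target. There are 200 camera calls.

## Task

Make the vial carrier ready to be carried: with the fingertips, push the upright hold-down plate over until it lies flat over the vials, and only then swing the open lid shut from behind and press its front edge down until it snaps fully home under the catch. Only push and press; leave the vials standing in their wells, do not disturb the bottle, beaker and forceps beside the carrier, and take the hand away at the end.

Things in the scene. Friction and masses are not known exactly. Their poses are not given: they have to be found in the camera images.
- carrier: White plastic vial carrier, fixed to the bench. Origin: centre of its underside; x points from its front (catch) to its rear (lid hinge), y to its left end (plate hinge), z up. Shell 136 (x) by 170 (y) by 50 mm high, 4 mm walls; in it a grey block, top at 25 mm, with 12 wells. The metal spring catch in the middle of the front face reaches 77 mm ahead of the origin and 64 mm high.
- plate (a joint): Hold-down plate's hinge, rad: 0 = flat over the vials (top face at z 44 mm), 1.57 = upright, end stop 1.66. Metal, 98 mm wide (carrier x), 118 long from the hinge axis, 3 thick; rubber strips on its inner side; a 30 mm wide tab mid-edge reaches 128 mm, bent 7.5 mm outward. Pushed on its outer (+y) face it folds toward -y. Stiff hinge (0.09 N m, 1 to 2 N at the plate): it stays where it is put.
- plate_hinge (a point): Middle of the plate's hinge axis (axis along carrier x), at carrier (0, 76, 42.5) mm. Does not move on the carrier.
- plate_edge (a point): Middle of the plate's free edge (118 mm from the hinge axis), on its outer face, which is its top face when flat.
- lid (a joint): Lid's hinge, rad: 0 = shut, 1.57 = upright, end stop 1.95 (leaning back). Shallow white shell 136 by 170 by 14 mm; swings to the front (carrier -x) when pushed on its outer, rear face. Stiff hinge (0.28 N m, 2 to 4 N at the edge): stays where put. Below 0.06 rad it meets the catch: about 10 N down at the middle of the front edge snaps it under; it then rests at 0 to 0.01. A raised plate blocks it.
- lid_hinge (a point): Middle of the lid's hinge axis (axis along carrier y), at carrier (72, 0, 51.5) mm. Does not move on the carrier.
- lid_edge (a point): Middle of the lid's front (free) edge on its outer face: 140 mm from the hinge axis along the lid and 14 mm off the axis plane. When shut it is the middle of the lid's front top edge, 65.5 mm above the bench.
- vial_0: Loose small screw-cap vial with a red cap, 15 mm across and 31 mm tall, standing in one of the wells; origin at the centre of its underside, 8 mm above the carrier's underside. Its cap reaches 39 mm, 2 mm below the plate when that is flat.
- vial_1: Loose small screw-cap vial with a white cap, 15 mm across and 31 mm tall, standing in one of the wells; origin at the centre of its underside, 8 mm above the carrier's underside. Its cap reaches 39 mm, 2 mm below the plate when that is flat.
- vial_2: Loose small screw-cap vial with a white cap, 15 mm across and 31 mm tall, standing in one of the wells; origin at the centre of its underside, 8 mm above the carrier's underside. Its cap reaches 39 mm, 2 mm below the plate when that is flat.
- vial_3: Loose small screw-cap vial with an orange cap, 15 mm across and 31 mm tall, standing in one of the wells; origin at the centre of its underside, 8 mm above the carrier's underside. Its cap reaches 39 mm, 2 mm below the plate when that is flat.
- bottle: Loose small amber bottle, 52 mm across, 104 mm tall, standing to the right (-y side) of the carrier; origin at the centre of its underside. To be left alone.
- beaker: Loose clear beaker, 71 mm across, 88 mm tall, standing to the right (-y side) of the carrier; origin at the centre of its underside. To be left alone.
- forceps: Loose steel forceps, 130 mm long, 15 wide, 8 high, lying in front of the carrier; origin at the centre of its underside. To be left alone.

How it is judged:
By the outcome, as a careful person would: the job done as asked, in the order asked, and still so for the second after the job is handed in, with the robot touching nothing.
It also fails if it takes over 58 s, if anything falls off the work surface, if the arm or the gripper's body presses on something with over 40 N, if the wrist force passes 120 N, or if a joint passes its speed limit or range.

## Working session

There is one attempt and no reset: what is moved stays moved. The work goes in short steps, Python scripts to look and compute and a shell command to move; the robot and the scene stay as the last step left them, time stands still between calls to the robot, and variables do not carry over. Pictures are saved under pics/ and viewed, at most 10 in all, crops included, and the job is handed in when it is done.

```bash
mkdir -p pics
cat > h.py <<'E'
import numpy as np,cv2
from cell import readout,vision
def snap(n,f):
    d=vision.get_image(n); cv2.imwrite('pics/'+f+'.png',d['pixels']); np.savez('pics/'+f+'.npz',**d); return d
def pt(f,u,v):
    d=np.load('pics/'+f+'.npz'); z=d['z_map'][v-1:v+2,u-1:u+2]; z=np.median(z[z>0]) if (z>0).any() else np.nan
    K=d['camera_matrix']; p=np.array([(u-K[0,2])/K[0,0]*z,-(v-K[1,2])/K[1,1]*z,-z]); R=d['rotation']
    return R.reshape(3,3)@p+d['position']
E
python3 - <<'E'
from h import *
for n in('scene','top'):
    d=snap(n,n+'0'); print(n,d['position'],d['rotation'])
s=readout.observe(); print({k:np.round(v,3) for k,v in s.items()})
E
```

```text
scene [0.05699679 0.35755601 0.76573285] [ 0.39251841 -0.7768227  -2.11500135]
top [ 0.46772704 -0.02795132  0.94420963] [ 0.06578647 -0.01308206 -1.5675084 ]
{'clock': np.float64(0.1), 'joints': array([ 1.047,  0.435,  0.025,  1.574, -0.012,  1.134, -0.075]), 'dq': array([ 0.002, -0.003,  0.001, -0.001, -0.   ,  0.001,  0.002]), 'joint_efforts': array([ 4.0000e-03, -6.6912e+01,  9.8800e-01, -3.1514e+01, -6.0000e-02,
        3.8000e-02, -0.0000e+00]), 'position': array([ 0.255, -0.57 ,  0.226]), 'ee_rot': array([-3.071e+00, -6.560e-01,  1.000e-03]), 'force': array([-0.158,  1.128, -0.188]), 'ft_torque': array([-0.008,  0.003, -0.001]), 'gripper_force': np.float64(0.0), 'width': np.float64(1.004)}
```

View pics/scene0.png

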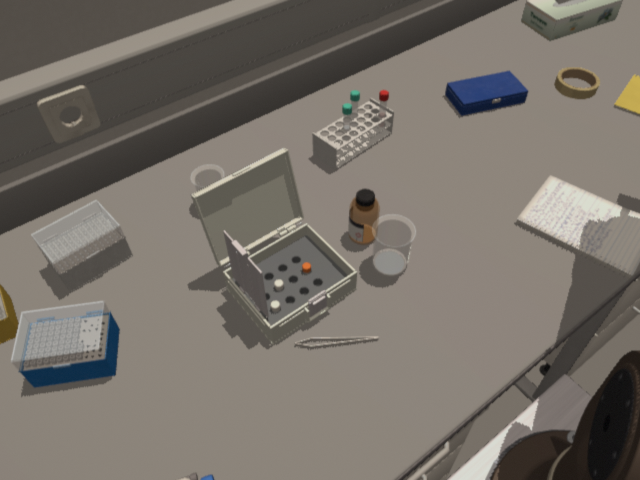

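View pics/top0.png

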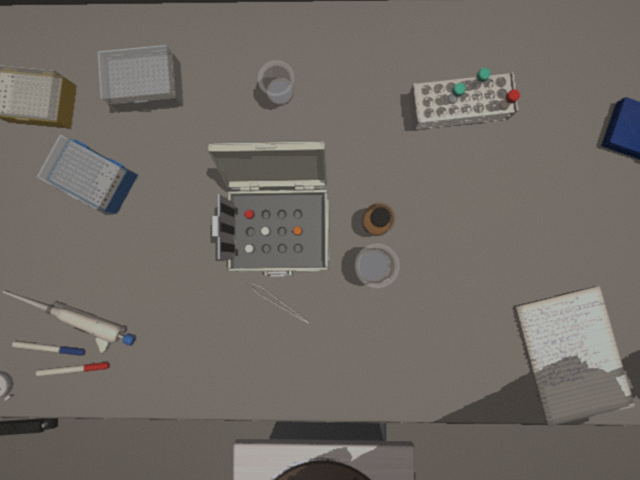

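The scene shows the carrier with its lid open at the rear (top image ~(268,165)) and the plate upright on the left ((222,228)). The catch is at (278,272), with bottle and beaker to the right and forceps in front.

```bash
sed -i "s/R=d\['rotation'\]/R=cv2.Rodrigues(d['rotation'])[0]/" h.py
python3 - <<'E'
from h import *
im=cv2.imread('pics/top0.png')[130:330,190:410]; cv2.imwrite('pics/c.png',cv2.resize(im,(660,600),interpolation=cv2.INTER_CUBIC))
E
```

```text
(no output)
```

View pics/c.png

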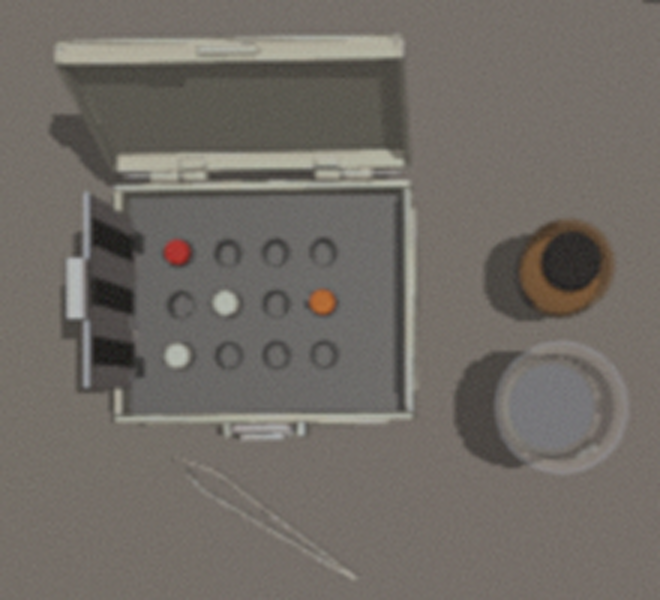

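The crop shows rim corners near (118,418), (411,414), (116,188) and (410,185). The plate's free edge runs x≈88 from y 193 to 386, its tab is at (75,288), and the lid's free edge is at y≈48.

```bash
cat >> h.py <<'E'
def ray(f,u,v,z0):
    d=np.load('pics/'+f+'.npz');K=d['camera_matrix'];R=cv2.Rodrigues(d['rotation'])[0]
    r=R@np.array([(u-K[0,2])/K[0,0],-(v-K[1,2])/K[1,1],-1]); o=d['position']; return o+r*(z0-o[2])/r[2]
E
python3 - <<'E'
from h import *
c=lambda x,y:(190+x/3-.33,130+y/3-.33)
P=[ray('top0',*c(*q),.05) for q in((117,419),(412,416),(115,187),(411,184))]
P=np.array(P);print(P.round(4),P.mean(0).round(4),np.linalg.norm(P[0]-P[1]),np.linalg.norm(P[0]-P[2]))
a=P[0]+P[2]-P[1]-P[3]; print('yaw deg',np.degrees(np.arctan2(-a[0],a[1])))
a=P[2]+P[3]-P[1]-P[0]; print('yaw deg',np.degrees(np.arctan2(a[1],a[0])))
for n,q in dict(pl1=(88,200),pl2=(88,380),tab=(75,288),lid1=(80,52),lid2=(390,46),lidm=(230,46),bottle=(571,262),beaker=(562,345),fl=(350,575)).items():
    u,v=c(*q);print(n,pt('top0',round(u),round(v)).round(4))
E
```

```text
[[ 0.4549  0.1607  0.05  ]
 [ 0.4573 -0.0067  0.05  ]
 [ 0.5872  0.1635  0.05  ]
 [ 0.5888 -0.0057  0.05  ]] [0.522 0.078 0.05 ] 0.16740233135506802 0.1323608489255228
yaw deg 0.6699658856073744
yaw deg 0.8229373506861586
pl1 [0.5667 0.154  0.158 ]
pl2 [0.4763 0.1526 0.1585]
tab [0.5205 0.1564 0.1708]
lid1 [0.6353 0.153  0.1857]
lid2 [0.6379 0.0009 0.1845]
lidm [0.6379 0.0796 0.1858]
bottle [ 0.5397 -0.092   0.1045]
beaker [ 0.4958 -0.0885  0.0861]
fl [0.3639 0.0311 0.0084]
```

```bash
python3 -m creep '[[0,0,-0.4,1,0],[0,0,-0.4,1,0],[0,0,-0.4,1,0],[0,0,-0.4,1,0],[0,0,-0.4,1,0],[0,0,-0.4,1,0],[0.4,-1,0,0,0],[0.4,-1,0,0,0],[0.4,-1,0,0,0],[0.4,-1,0,0,0],[0.4,-1,0,0,0],[0.4,-1,0,0,0]]' 20
```

```text
clock: 1.6
position: [0.351, -0.3288, 0.3225]
ee_rot: [-3.141, -0.003, 0.001]
force: [0.5, 0.4, 0.7]
width: 0.008
gripper_force: 0.0
```

```bash
python3 -m creep '[[0.3,-1,0,0,0],[0.3,-1,0,0,0],[0.3,-1,0,0,0],[0.3,-1,0,0,0],[0.3,-1,0,0,0],[0.3,-1,0,0,0],[0.3,-1,0,0,0],[0.3,-1,0,0,0],[0.3,-1,0,0,0],[0.3,-1,0,0,0],[0.3,-1,0,0,0],[0.3,-1,0,0,0]]' && python3 -m creep '[[0.3,-1,0,0,0],[0.3,-1,0,0,0],[0,0,1,0,0],[0,0,1,0,0],[0,0,1,0,0],[0,0,1,0,0],[0,0,0.7,0,0],[0,0,0,0,0]]'
```

```text
clock: 3.1
position: [0.494, 0.151, 0.3224]
ee_rot: [3.141, 0.002, -0.001]
force: [0.3, 0.4, 0.2]
width: 0.006
gripper_force: 0.0
clock: 4.1
position: [0.5163, 0.229, 0.1326]
ee_rot: [3.139, 0.003, -0.007]
force: [-0.3, -0.6, 0.3]
width: 0.007
gripper_force: 0.0
```

```bash
python3 -m creep '[[0.1,0.6,0.1,0,0],[0,0.4,0.03,0,0],[0,0.36,0,0,0],[0,0.27,0.03,0,0],[0,0.27,0.03,0,0],[0,0.25,0.1,0,0],[0,0.25,0.1,0,0],[0,0.23,0.17,0,0],[0,0.23,0.17,0,0],[0,0,0,0,0]]'; python3 -c "
from h import *
snap('top','t1')
im=cv2.imread('pics/t1.png')[110:350,160:440]; a=cv2.resize(im,(466,400));snap('scene','s1')
b=cv2.resize(cv2.imread('pics/s1.png')[120:360,160:440],(466,400));cv2.imwrite('pics/m1.png',cv2.resize(np.hstack([a,b]),(800,343)))"
```

```text
clock: 5.35
position: [0.5215, 0.1143, 0.1046]
ee_rot: [3.141, 0.001, -0.003]
force: [0.5, 0.7, -0.1]
width: 0.004
gripper_force: 0.0
```

View pics/m1.png

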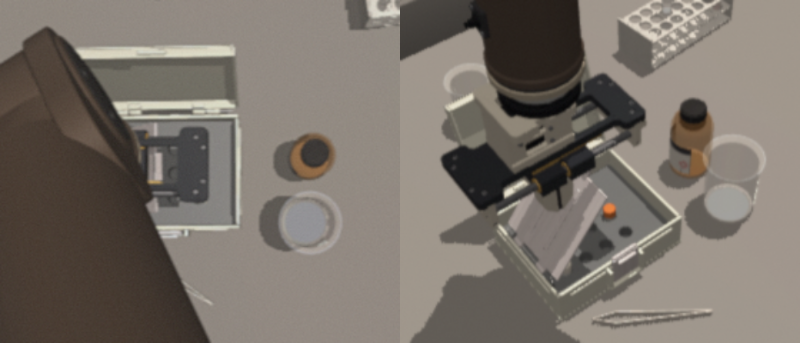

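The plate is leaning over ahead of the fingertips at about 45°, and the vials are still standing. I'll carry on to flat.

```bash
python3 -m creep '[[0,0.18,0.23,0,0],[0,0.18,0.23,0,0],[0,0.11,0.25,0,0],[0,0.11,0.25,0,0],[0,0.04,0.28,0,0],[0,0.04,0.27,0,0],[0,0,0,0,0],[0,0,0.05,0,0],[0,0,0,0,0]]'
```

```text
clock: 6.58
position: [0.5221, 0.0894, 0.044]
ee_rot: [3.141, 0.003, 0.001]
force: [-6.4, -1.9, 19.6]
width: 0.007
gripper_force: 9.9
```

```bash
python3 -m creep '[[0,0,-0.5,0,0],[0,0,-1,0,0],[0,0,-1,0,0],[0,0,-1,0,0],[0,0,-1,0,0],[0,0,-1,0,0],[0,0,-1,0,0],[0,-1,0,0,0],[0,-1,0,0,0],[0,-1,0,0,0],[0,-1,0,0,0]]'; python3 -c "
from h import *
snap('top','t2')
im=cv2.imread('pics/t2.png')[110:350,160:440]; a=cv2.resize(im,(466,400));snap('scene','s2')
b=cv2.resize(cv2.imread('pics/s2.png')[120:360,160:440],(466,400));cv2.imwrite('pics/m2.png',cv2.resize(np.hstack([a,b]),(800,343)))"
```

```text
clock: 7.95
position: [0.5217, 0.2504, 0.3025]
ee_rot: [3.141, 0.003, -0.0]
force: [1.3, 0.0, -0.3]
width: 0.002
gripper_force: 0.0
```

View pics/m2.png

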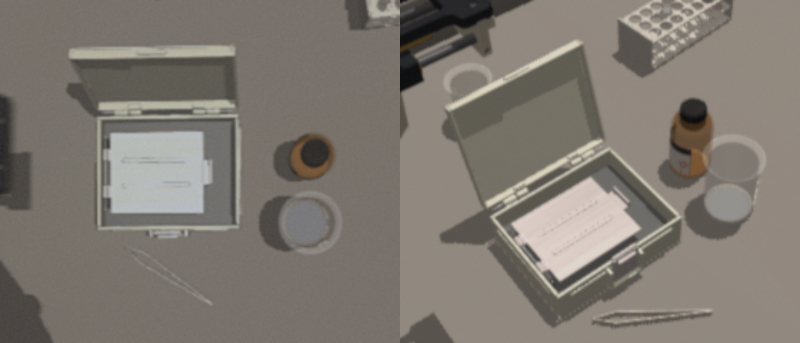

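The plate looks flat over the wells in both views. I'll check its height and how much room there is behind the lid.

Run:
```python
from h import *
for u,v in((296,240),(290,205),(290,250),(244,240),(306,231)): print(u,v,pt('t2',u,v).round(4))
print('glass')
for u,v in((277,64),(262,83),(294,83),(277,103)): print(ray('top0',u,v,.085).round(3),pt('top0',u,v).round(3))
print('bottle/lid'); 
for u,v in((268,143),(268,147),(268,151),(268,155),(268,163),(268,172)): print(u,v,pt('t2',u,v).round(4))
```

```text
296 240 [0.5053 0.0466 0.0446]
290 205 [0.5654 0.0573 0.0444]
290 250 [0.4882 0.0569 0.0438]
244 240 [0.5052 0.1361 0.0441]
306 231 [0.5206 0.0294 0.0471]
glass
[0.796 0.077 0.085] [0.803 0.079 0.067]
[0.765 0.101 0.085] [0.771 0.104 0.067]
[0.764 0.048 0.085] [0.793 0.056 0.   ]
[0.731 0.076 0.085] [0.752 0.085 0.014]
bottle/lid
268 143 [0.6412 0.0769 0.1843]
268 147 [0.6349 0.0766 0.1859]
268 151 [0.6344 0.08   0.1607]
268 155 [0.6311 0.0818 0.1471]
268 163 [0.6237 0.0853 0.1211]
268 172 [0.6152 0.0898 0.0874]
```

```bash
python3 -m creep '[[1,1,0,0,0],[1,1,0,0,0],[1,1,0,0,0],[1,1,0,0,0],[0,0.3,0,0,0],[0,0,1,0,0],[0,0,1,0,0],[0,0,1,0,0],[0,0,0.4,0,0],[0,0,0,0,0]]'
```

```text
clock: 9.3
position: [0.6815, 0.0775, 0.1666]
ee_rot: [3.141, 0.003, -0.003]
force: [-0.0, -0.3, 0.5]
width: 0.004
gripper_force: 0.0
```

```bash
python3 -m creep '[[-0.4,0,0,0,0],[-0.4,0,0,0,0],[-0.4,0,0,0,0],[-0.4,0,0,0,0],[-0.38,0,0,0,0],[-0.38,0,0.02,0,0],[-0.36,0,0.1,0,0],[-0.36,0,0.1,0,0],[-0.33,0,0.19,0,0],[-0.33,0,0.19,0,0],[0,0,0,0,0]]';  python3 -c "
from h import *
snap('top','t3')
im=cv2.imread('pics/t3.png')[110:350,160:440]; a=cv2.resize(im,(466,400));snap('scene','s3')
b=cv2.resize(cv2.imread('pics/s3.png')[120:360,160:440],(466,400));cv2.imwrite('pics/m3.png',cv2.resize(np.hstack([a,b]),(800,343)))"
```

```text
clock: 10.68
position: [0.5329, 0.0776, 0.1447]
ee_rot: [3.142, 0.004, 0.004]
force: [-0.6, 0.8, 0.1]
width: 0.004
gripper_force: 0.0
```

View pics/m3.png

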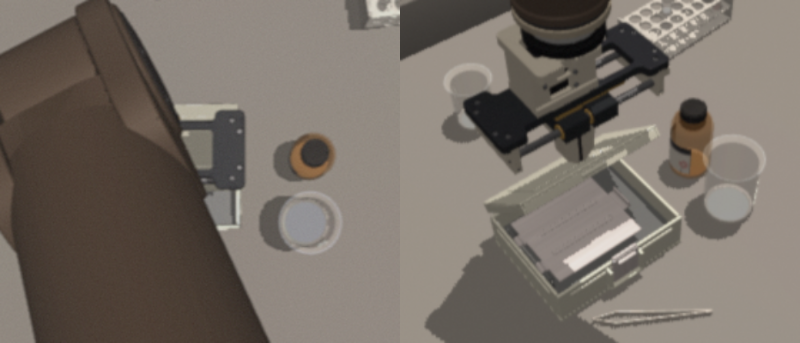

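The lid is swinging forward under the fingertips at about 45°, with clear space all round. Next is down to about 5°.

```bash
python3 -m creep '[[-0.27,0,0.29,0,0],[-0.27,0,0.29,0,0],[-0.19,0,0.33,0,0],[-0.19,0,0.33,0,0],[-0.08,0,0.25,0,0],[-0.08,0,0.25,0,0],[0,0,0,0,0]]'; python3 -m creep '[[0,0,-0.5,0,0],[0,0,-0.3,0,0],[-0.55,0,0,0,0],[0,0,0.4,0,0],[0,0,0.3,0,0],[0,0,0,0,0]]'
```

```text
clock: 11.65
position: [0.4888, 0.0771, 0.0728]
ee_rot: [3.141, 0.003, -0.002]
force: [0.1, 0.2, 0.6]
width: 0.009
gripper_force: 0.0
clock: 12.4
position: [0.4669, 0.0769, 0.0761]
ee_rot: [3.141, 0.003, -0.004]
force: [-0.7, 0.6, -0.4]
width: 0.007
gripper_force: 0.0
```

```bash
python3 -m creep '[[0,0,0.1,0,0],[0,0,0.05,0,0],[0,0,0,0,0]]'; python3 -m creep '[[0,0,0.05,0,0],[0,0,0.05,0,0],[0,0,0,0,0]]'
```

```text
clock: 12.78
position: [0.4677, 0.0773, 0.0719]
ee_rot: [-3.142, -0.003, -0.001]
force: [-0.5, 0.3, 4.3]
width: 0.007
gripper_force: 1.9
clock: 13.15
position: [0.4674, 0.0771, 0.0674]
ee_rot: [-3.142, -0.003, -0.0]
force: [-0.5, -0.3, -0.2]
width: 0.004
gripper_force: 0.0
```

```bash
python3 -m creep '[[0,0,0.05,0,0],[0,0,0.05,0,0],[0,0,0,0,0]]'; python3 -m creep '[[0,0,0.03,0,0],[0,0,0.03,0,0],[0,0,0,0,0]]'
```

```text
clock: 13.52
position: [0.4677, 0.0772, 0.0653]
ee_rot: [3.141, 0.003, 0.002]
force: [-8.6, -2.1, 32.8]
width: 0.002
gripper_force: 16.0
clock: 13.9
position: [0.4678, 0.0772, 0.0647]
ee_rot: [3.14, 0.003, 0.004]
force: [-18.0, -4.6, 64.0]
width: 0.01
gripper_force: 32.0
```

Firm bottoming at z≈65 mm, so the lid is home. I'll retreat now and check it.

```bash
python3 -m creep '[[0,0,-0.3,0,0],[0,0,-1,0,0],[0,0,-1,0,0],[0,0,-1,0,0],[0,0,-1,0,0],[0,0,-1,0,0],[0,-1,0,0,0],[0,-1,0,0,0],[0,-1,0,0,0],[0,-1,0,0,0],[0,-1,0,0,0],[0,0,0,0,0]]'; python3 -c "
from h import *
snap('top','t4')
im=cv2.imread('pics/t4.png')[110:350,160:440]; a=cv2.resize(im,(466,400));snap('scene','s4')
b=cv2.resize(cv2.imread('pics/s4.png')[120:360,160:440],(466,400));cv2.imwrite('pics/m4.png',cv2.resize(np.hstack([a,b]),(800,343)))
for v in (200,215,230,245,255,262,266): print(v,pt('t4',285,v).round(4))"
```

```text
clock: 15.4
position: [0.4659, 0.2805, 0.2729]
ee_rot: [-3.14, -0.011, 0.001]
force: [0.8, 0.2, -0.3]
width: 0.005
gripper_force: 0.0
200 [0.5717 0.0639 0.0647]
215 [0.5463 0.0635 0.0662]
230 [0.5211 0.0633 0.0665]
245 [0.496  0.0632 0.066 ]
255 [0.4793 0.0629 0.0672]
262 [0.4677 0.0631 0.0653]
266 [0.461  0.0629 0.0664]
```

View pics/m4.png

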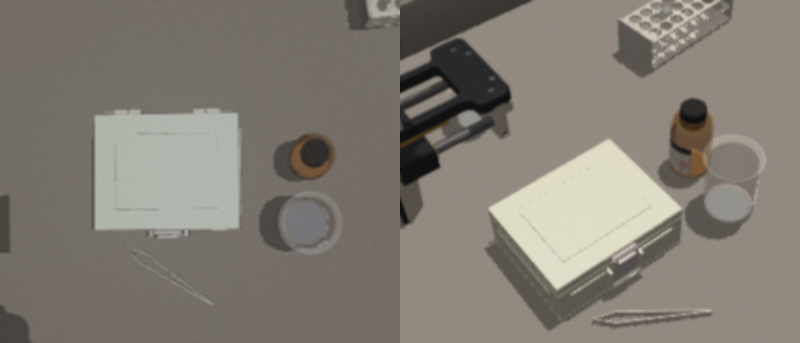

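The lid is shut and level at about 66 mm along its whole length, held under the catch. The bottle, beaker and forceps haven't moved, and the hand is clear.

```bash
python3 -c "
from cell import sign_off
print(sign_off())"
```

```text
the job is handed in; nothing more can be done
None
```

The job is handed in at about 15 s of robot time: the hold-down plate was laid flat first, then the lid was shut and pressed home under the catch; the bottle, beaker and forceps look unmoved, the hand is clear, and the vials were not visible for a check after the plate went down.

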